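Free the parked gantry carriage and push it home

TASK

The gantry's carriage is held back by its parking cam. Using the fingertips only to push, without gripping anything, push the cam's lever round until it points along the rail towards the bumper, so that the low side of the cam faces the rail and the roller can pass; only then push the carriage smoothly along the rail until it is fully home against the rubber bumper. Leave the lever there, and leave the chess pieces, the battery and the tape roll where they stand.

Things in the scene. Friction and masses are not known exactly. Their poses are not given: they have to be found in the camera images.
- gantry_axis: the fixed linear axis: a pine plank 360 x 220 x 18 mm on the desk, carrying rail, carriage and cam. Origin: centre of the plank's underside. x: the carriage's travel towards home; y: from the rail towards the cam; z up. The steel rail (top 53 mm above the desk) runs along x at y = -55 mm, from x = -165 to 105 mm; a small collar on it behind the carriage is 56 mm high.
- carriage (a joint): position of the carriage along the rail in m, growing towards home: starts between 0 and 0.016; 0.100 is fully home, its plate against the bumper (hard stop). Friction about 2.5 N; it stays where it is left. While the cam is parked the roller strikes it at about 0.028.
- carriage_back (a point): centre of the flat back of the carriage's upright aluminium plate, the face to push: 60 mm wide, 69 to 105 mm above the desk, facing the axis's -x; frame parallel to gantry_axis. The carriage is a 70 x 70 mm plate (35 mm either side of the rail's line) on a bearing block, with a black servo on it (top 92 mm); the upright is its highest part.
- roller (a point): centre of the carriage's steel follower roller, 19 mm in diameter, 36 to 50 mm above the desk, 60 mm from the rail's line on the cam's side and 57 mm ahead of the carriage's back face. It hangs from an arm 20 mm wide; arm and bolt head reach 62 mm above the desk.
- park_cam (a joint): angle of cam and lever in rad, growing clockwise seen from above. 0: parked, lever pointing to the axis's -x, high side across the roller's path. pi/2: lever to +y. pi: low point, lever to +x, low side to the rail, 3.5 mm clear of the roller. Starts between 0.1 and 0.55; pins stop it at 0 and 3.25. About 2 N at the grip turns it; it stays where it is left.
- cam_pivot (a point): point on the cam's upright pivot axis, at the top of the disc, 48 mm above the desk. Steel disc, 56 mm in diameter, 12 mm thick, centre 13 mm off the pivot. Two brass stop pins 7 mm thick: 46 mm behind the pivot (8.5 mm to the rail's side, top 83 mm above the desk) and 38 mm ahead of it (12.5 mm to the rail's side, top 78 mm).
- lever_grip (a point): centre of the lever's black round grip, 16 mm thick, 80 mm out from the pivot axis, 90 mm above the desk; x outwards along the lever, z up. The grip reaches from 56 to 113 mm from the pivot axis, its centre line rising outwards from 80 to 100 mm above the desk; nearer the pivot the lever is a 10 mm rod.
- king_mid (a point): middle of a loose dark wooden chess king, 92 mm tall, 34 mm wide, standing on the plank; not to be moved
- rook_mid (a point): middle of a loose wooden chess rook, 54 mm tall, 32 mm wide, standing on the plank; not to be moved
- battery_mid (a point): middle of a loose battery pack, 135 x 46 x 25 mm, lying on the desk beside the plank on the cam's side; not to be moved
- tape_mid (a point): middle of a loose roll of black tape, 72 mm in diameter, 24 mm high, lying on the desk beside the plank on the cam's side; not to be moved
- bumper_face (a point): centre of the face of the rubber bumper that the carriage's plate meets when home, 69 mm above the desk; it sits on an aluminium end block (82 mm high) at the home end of the rail, with a small black switch beside it. Frame parallel to gantry_axis.

How it is judged:
By the outcome, as a careful person would: the job done as asked, in the order asked, and still so for the second after the job is handed in, with the robot touching nothing.
It also fails if it takes over 56 s, if anything falls off the work surface, if the arm or the gripper's body presses on something with over 40 N, if the wrist force passes 120 N, or if a joint passes its speed limit or range.

ROBOT

A 6-joint arm with a two-finger parallel gripper is mounted at the origin on the work surface. World frame = base frame: x ahead of the robot, y to its left, z up, the work surface at z = 0. Lengths are in m, angles in degrees, forces in N, time in s.
With the tool pointing down it reaches from about 0.275 to 0.725 m from the base axis. Payload 15.9 kg.
Tool frame: the origin (TCP) lies at the very end of the fingers, on their centre line; the grasp point (between the pads) lies env.pinch_z behind it (env.pinch_z is the distance from the TCP to the grasp point, in m); z points along the fingers, y is the line along which they close (so a half turn about z gives the same grasp; the last joint's range is limited). The gripper opens to 85 mm and grips with 20 to 120 N. Pads are 22 mm wide; open, the fingers measure 114 mm over their backs; the gripper's body (76 mm by 85 mm) begins 54 mm behind the grasp point. The pads swing forward as they close: fully open they stand 13 mm farther back than shut.
Start: joints at [73.854, 12.198, -1.971, 75.831, 0, 90], TCP at [0.139, 0.48, 0.196] pointing down, gripper open.
Joint ranges: [-170.91, 170.91], [-42.67, 98.43], [-65.05, 77.54], [-120.47, 116.71], [-90, 82.35], [-180, 180]. Speed limits (degrees/s): [108.29, 108.29, 136.94, 147.25, 180, 180].

INTERFACE

Orientations are given as a 3x3 rotation matrix whose columns are the frame's x, y, z axes.
In Python, from bench import sensors, eyes, env gives the robot as it stands.
- The arm moves only by the tool step_arm, never from a script. Its argument "deltas" is a list of rows, each a list of 7 numbers: the turn, a rotation vector about the tool's x, y, z in degrees, then the shift along the tool's x, y, z in cm, then the opening, from 0 (shut) to 1 (fully open). A call has 1 to 8 rows; each row shifts and turns the commanded pose from where the row before left it, along the tool's axes as they then stand; what a row does not reach is not made up. A row lasts 1/12 s, in which the tool goes at most 41.7 mm and 7.16 degrees, less where a joint would pass 70% of its speed; a pose out of reach is approached as far as the arm can. A call with a gripper value outside its range is refused whole. The fingers move at their own pace and stop on an object; the grip force is fixed at half the most. Time passes only in rows, so rows that do not move let the fingers close. It gives the time, the measured TCP pose, the force, the opening and the grip force at its end, in the units of the state.
- sensors.get_state(): the state, without advancing time (a new reading comes with each control period).
- eyes.read_camera(name): name is "scene" or "top" or "wrist"; returns a dict with "img" (420x560x3 uint8, blue, green, red), "z_map" (420x560 float32, m along the optical axis (not along the pixel's ray), 0 where there is no reading), "fx", "fy", "cx", "cy" (pixels), "extrinsics" (4x4, takes a point from world to camera coordinates). Camera axes: x right, y down, z forward; pixel columns grow to the right and rows downward; lengths in m; the calibration is good to about 2 mm. A picture is of the moment at which its call begins.
- env.finish_job(): hands the job in; it is judged then, once.
The state is a dict: "clock": time; "joint_pos": joint angles; "qvel": joint speeds; "joint_efforts": joint torques, N m; "ee_pos": TCP position; "ee_rot": TCP orientation; "wrist_force": force on the tool from outside, world axes, zero at the start; "ft_torque": the same for the moment, N m; "opening": finger opening in m; "grip_force": force on a finger pad.
Only numpy, scipy, OpenCV 4.12 (cv2) and the standard library are available. Lean on these libraries where they do the work, as an engineer would, in place of code of your own. Each camera call takes 0.05 s, during which the arm holds its last target. There are 200 camera calls.

## Working session

There is one attempt and no reset: what is moved stays moved. The work goes in short steps, Python scripts to look and compute and a tool call to move; the robot and the scene stay as the last step left them, time stands still between calls to the robot, and variables do not carry over. Pictures are saved under pics/ and viewed, at most 10 in all, crops included, and the job is handed in when it is done.

Besides the shell and the picture viewer there is one more tool, called as a command line: name --pt "numbers of a row" for each row, then --argument value for the rest. step_arm: Moves the arm, as the interface text tells. Its arguments: {"type":"object","properties":{"deltas":{"type":"array","items":{"type":"array","items":{"type":"number"}}}},"required":["deltas"]}

```bash
mkdir -p pics; cat > h.py <<'E'
import numpy as np,cv2
from bench import sensors,eyes,env
def grab(n,f):
    d=eyes.read_camera(n); cv2.imwrite('pics/%s.png'%f,d['img']); np.savez('pics/%s.npz'%f,**d); return d
def world(d,u,v,z=None):
    """pixel->world by depth, or on the plane z"""
    E=np.array(d['extrinsics']);R,t=E[:3,:3],E[:3,3]
    r=np.array([(u-d['cx'])/d['fx'],(v-d['cy'])/d['fy'],1.])
    c=-R.T@t; w=R.T@r
    s=d['z_map'][int(round(v)),int(round(u))] if z is None else (z-c[2])/w[2]
    return c+s*w
def load(f): return dict(np.load('pics/%s.npz'%f))
E
python3 - <<'E'
from h import *
grab('top','top0');grab('scene','sc0')
s=sensors.get_state();print(s['ee_pos'],s['ee_rot'],s['opening'],env.pinch_z,s['clock'])
a=cv2.imread('pics/top0.png');cv2.imwrite('pics/top0b.png',cv2.resize(a,(800,600)))
E
```

```text
[0.1389462  0.479951   0.19527553] [[-9.60566728e-01  2.78049444e-01 -2.61426824e-04]
 [ 2.78049567e-01  9.60566265e-01 -9.43129479e-04]
 [-1.11188391e-05 -9.78628412e-04 -9.99999521e-01]] 0.085457256146036 0.0187 0.1
```

View pics/top0b.png

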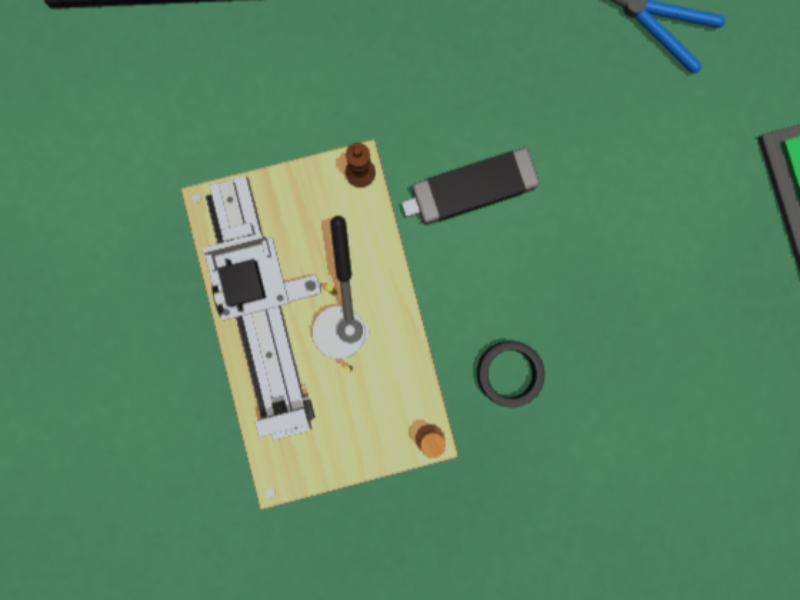

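View pics/sc0.png

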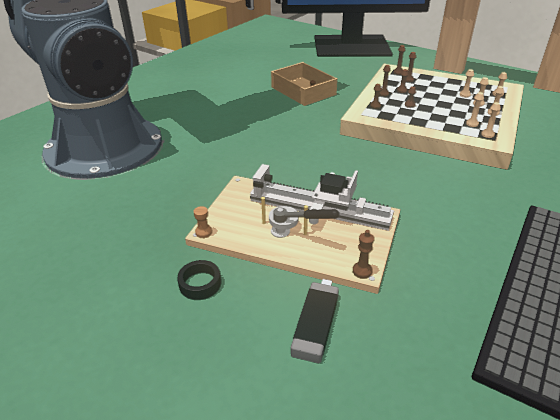

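The top view shows the plank with corners at about (182,188), (375,141), (457,457) and (262,508) in the 800-px picture. The pivot is at (349,330), the lever tip at (338,220), the carriage's upright at (236,246), the king at (358,165), and the rook at (432,442).

```bash
cat >> h.py <<'E'
def frame():
    d=load('top0');k=.7
    P=[world(d,u*k,v*k,.018)[:2] for u,v in [(182.5,188),(375,141),(457,457),(262,508.5)]]
    x=(P[3]-P[0]+P[2]-P[1]);a=np.arctan2(x[1],x[0])
    R=np.array([[np.cos(a),-np.sin(a)],[np.sin(a),np.cos(a)]])
    return np.mean(P,0),R,a,P
E
python3 - <<'E'
from h import *
d=load('top0');o,R,a,P=frame()
print('o',o,'yaw',np.degrees(a),[np.linalg.norm(P[i]-P[i-1]) for i in range(4)])
for n,u,v,z in [('pivot',349.5,330,.06),('tip',338,220,.1),('gripinner',344,278,.08),('upr l',205,250,.105),('upr r',268,237,.105),('kingtop',358,150,.11),('kingbase',361,174,.025),('rooktop',432,444,.07),('roller bolt',311,285,.062),('pin1',326,286,.08),('pin2',348,368,.078),('batt',475,187,.025),('tape',511,374,.024),('usb',410,207,.01)]:
    w=world(d,u*.7,v*.7,z);print(n,w[:2].round(4),(R.T@(w[:2]-o)).round(4),'depthz',world(d,u*.7,v*.7)[2].round(3))
E
```

```text
o [0.56741901 0.01440668] yaw -163.8361258356865 [np.float64(0.3582930312902018), np.float64(0.2175965531546483), np.float64(0.35705208785368747), np.float64(0.2160534955998716)]
pivot [ 0.5582 -0.0212] [0.0187 0.0316] depthz 0.07
tip [ 0.665  -0.0085] [-0.0873  0.0492] depthz 0.106
gripinner [ 0.6099 -0.015 ] [-0.0326  0.0401] depthz 0.088
upr l [0.6308 0.119 ] [-0.09   -0.0828] depthz 0.106
upr r [0.6453 0.0586] [-0.0871 -0.0207] depthz 0.017
kingtop [ 0.7326 -0.0264] [-0.1473  0.0852] depthz 0.11
kingbase [ 0.7296 -0.0265] [-0.1444  0.0844] depthz 0.045
rooktop [ 0.4456 -0.1084] [0.1512 0.084 ] depthz 0.071
roller bolt [0.6033 0.0198] [-0.036   0.0048] depthz 0.061
pin1 [0.6013 0.0028] [-0.0293  0.0206] depthz 0.017
pin2 [ 0.5198 -0.0218] [0.0559 0.0215] depthz 0.077
batt [ 0.7192 -0.1515] [-0.0996  0.2016] depthz 0.026
tape [ 0.5165 -0.1948] [0.1071 0.1868] depthz -0.001
usb [ 0.6979 -0.0814] [-0.0986  0.1283] depthz 0.016
```

```bash
cat >> h.py <<'E'
def pose():
    o,R,a,_=frame();s=sensors.get_state();T=np.array(s['ee_rot'])
    p=R.T@(np.array(s['ee_pos'])[:2]-o)
    yaw=np.degrees(np.arctan2(T[1,0],T[0,0])-a)
    F=R.T@np.array(s['wrist_force'])[:2]
    print('t',round(s['clock'],2),'axis xy mm',(p*1e3).round(1),'z',round(s['ee_pos'][2]*1e3,1),'yaw err',round((yaw+180)%360-180,2),'F axis',F.round(1),round(s['wrist_force'][2],1),'j',np.round(s['joint_pos'],0))
    return p*100
E
python3 -c "
from h import *
pose()
print('target z approx; path (axis cm), r=8cm')
pv=np.array([1.87,3.16])
for t in np.linspace(.165,np.pi,13):
    c,s=np.cos(t),np.sin(t); print(round(t,3),(pv+8.2*np.array([-c,s])-(.8+1.1*abs(s)+1.45*abs(c))*np.array([s,c])).round(2))
"
```

```text
t 0.1 axis xy mm [ 281.9 -566.4] z 195.3 yaw err -32.31 F axis [-0.2  0.3] 0.0 j [74. 12. -2. 76. -0. 90.]
target z approx; path (axis cm), r=8cm
0.165 [-6.61  2.13]
0.413 [-6.67  4.1 ]
0.661 [-6.21  6.13]
0.909 [-5.19  8.06]
1.157 [-3.61  9.71]
1.405 [-1.58 10.9 ]
1.653 [ 0.54 11.5 ]
1.901 [ 2.35 11.67]
2.149 [ 4.25 11.4 ]
2.397 [ 6.13 10.64]
2.645 [7.84 9.35]
2.894 [9.21 7.57]
3.142 [10.07  5.41]
```

step_arm --pt "0 0 -6.46 0 0 0 0" --pt "0 0 -6.46 0 0 0 0" --pt "0 0 -6.46 0 0 0 0" --pt "0 0 -6.46 0 0 0 0" --pt "0 0 -6.46 0 0 0 0" --pt "0 0 0 0 0 0 0"

```text
clock: 0.6
ee_pos: [0.139, 0.4801, 0.1954]
ee_rot: [[-0.959, -0.284, -0.0], [-0.284, 0.959, -0.001], [0.0, -0.001, -1.0]]
wrist_force: [0.2, -0.4, -0.4]
opening: 0.0121
grip_force: 0.0
```

```bash
python3 -c "
from h import *
pose()"
```

```text
t 0.6 axis xy mm [ 281.9 -566.5] z 195.4 yaw err 0.32 F axis [-0.   0.4] -0.4 j [74. 12. -2. 76. -0. 57.]
```

step_arm --pt "0 0 0 -1.475 -2.41 0 0" --pt "0 0 0 -1.475 -2.41 0 0" --pt "0 0 0 -1.475 -2.41 0 0" --pt "0 0 0 -1.475 -2.41 0 0" --pt "0 0 0 -1.475 -2.41 0 0" --pt "0 0 0 -1.475 -2.41 0 0" --pt "0 0 0 -1.475 -2.41 0 0" --pt "0 0 0 -1.475 -2.41 0 0"

```text
clock: 1.27
ee_pos: [0.3067, 0.3268, 0.1956]
ee_rot: [[-0.962, -0.274, -0.0], [-0.274, 0.962, -0.0], [0.0, -0.0, -1.0]]
wrist_force: [0.2, -0.4, 0.4]
opening: 0.0002
grip_force: 0.0
```

step_arm --pt "0 0 0 -1.475 -2.41 0 0" --pt "0 0 0 -1.475 -2.41 0 0" --pt "0 0 0 -1.475 -2.41 0 0" --pt "0 0 0 -1.475 -2.41 0 0" --pt "0 0 0 -1.475 -2.41 0 0" --pt "0 0 0 -1.475 -2.41 0 0" --pt "0 0 0 -1.475 -2.41 0 0" --pt "0 0 0 -1.475 -2.41 0 0"

```text
clock: 1.93
ee_pos: [0.4738, 0.1743, 0.1956]
ee_rot: [[-0.962, -0.274, -0.0], [-0.274, 0.962, -0.0], [0.0, 0.0, -1.0]]
wrist_force: [0.6, 0.4, -0.4]
opening: -0.0001
grip_force: 0.0
```

step_arm --pt "0 0 0 -1.475 -2.41 0 0" --pt "0 0 0 -1.475 -2.41 0 0" --pt "0 0 0 -1.475 -2.41 0 0" --pt "0 0 0 -1.475 -2.41 0 0" --pt "0 0 0 -1.475 -2.41 0 0" --pt "0 0 0 -1.475 -2.41 0 0" --pt "0 0 0 -1.475 -2.41 0 0" --pt "0 0 0 0 0 0 0"

```text
clock: 2.6
ee_pos: [0.6213, 0.0389, 0.1943]
ee_rot: [[-0.962, -0.271, -0.001], [-0.271, 0.962, -0.001], [0.001, -0.001, -1.0]]
wrist_force: [0.8, -0.1, -0.6]
opening: -0.0002
grip_force: 0.0
```

```bash
python3 -c "
from h import *
pose()
d=grab('wrist','w1');grab('scene','sc1');grab('top','top1')
a=cv2.imread('pics/w1.png');b=cv2.imread('pics/sc1.png')[150:310,170:430];c=cv2.imread('pics/top1.png')[80:370,110:400]
b=cv2.resize(b,(400,246));c=cv2.resize(c,(300,300));a=cv2.resize(a,(400,300))
o=np.zeros((600,800,3),np.uint8);o[:300,:400]=a;o[:300,400:700]=c;o[310:556,:400]=b
cv2.imwrite('pics/m1.png',o)
"
```

```text
t 2.6 axis xy mm [-58.6  -8.5] z 194.3 yaw err -0.42 F axis [-0.7  0.3] -0.6 j [  4.  28.  19.  82.  -0. -12.]
```

View pics/m1.png

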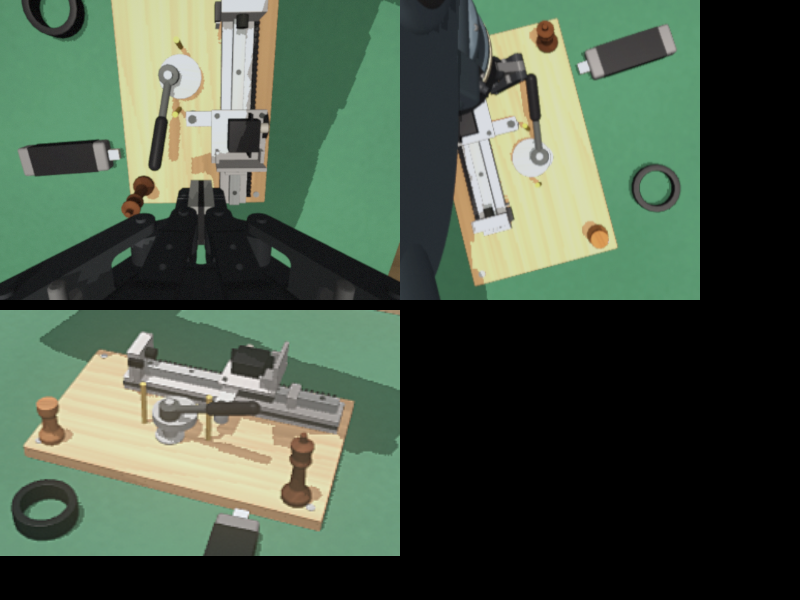

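The wrist view (400×300 inset) shows the shut fingertips at (201,190), clear of the lever grip at (158,145) and the carriage's upright at (240,160). The way down between them is free.

step_arm --pt "0 0 0 -0.6 -0.9 0 0" --pt "0 0 0 -0.55 -0.95 0 0" --pt "0 0 0 0 0 2.3 0" --pt "0 0 0 0 0 2.3 0" --pt "0 0 0 0 0 2.3 0" --pt "0 0 0 0 0 2.3 0" --pt "0 0 0 0 0 2.3 0" --pt "0 0 0 0 0 0 0"

```text
clock: 3.42
ee_pos: [0.6322, 0.0285, 0.0768]
ee_rot: [[-0.961, -0.278, -0.006], [-0.278, 0.961, -0.0], [0.006, 0.002, -1.0]]
wrist_force: [-0.5, -0.4, -0.3]
opening: -0.0
grip_force: 0.0
```

```bash
python3 -c "
from h import *
pose()"
```

```text
t 3.42 axis xy mm [-66.1   4.4] z 76.8 yaw err -0.04 F axis [0.6 0.2] -0.3 j [  3.  31.   8.  67.   0. -14.]
```

step_arm --pt "0 0 0 0.07 -0.73 0 0" --pt "0 0 0 0.07 -0.73 0 0" --pt "0 0 0 0.03 -0.67 0 0" --pt "0 0 0 0.03 -0.67 0 0" --pt "0 0 0 0.03 -0.67 0 0" --pt "0 0 0 0.15 -0.68 0 0" --pt "0 0 0 0.15 -0.68 0 0" --pt "0 0 0 0.15 -0.68 0 0"

```text
clock: 4.08
ee_pos: [0.6442, -0.028, 0.0808]
ee_rot: [[-0.961, -0.278, 0.0], [-0.278, 0.961, -0.0], [-0.0, -0.0, -1.0]]
wrist_force: [-0.7, 0.3, -1.1]
opening: -0.0001
grip_force: 0.0
```

```bash
python3 -c "
from h import *
pose()
d=grab('wrist','w2');grab('scene','sc2');grab('top','top2')
a=cv2.imread('pics/w2.png');b=cv2.imread('pics/sc2.png')[150:310,170:430];c=cv2.imread('pics/top2.png')[80:370,110:400]
b=cv2.resize(b,(400,246));c=cv2.resize(c,(300,300));a=cv2.resize(a,(400,300))
o=np.zeros((600,800,3),np.uint8);o[:300,:400]=a;o[:300,400:700]=c;o[310:556,:400]=b
cv2.imwrite('pics/m2.png',o)
"
```

```text
t 4.08 axis xy mm [-61.9  62.1] z 80.8 yaw err -0.02 F axis [ 0.6 -0.5] -1.1 j [ -2.  32.  10.  68.  -0. -19.]
```

View pics/m2.png

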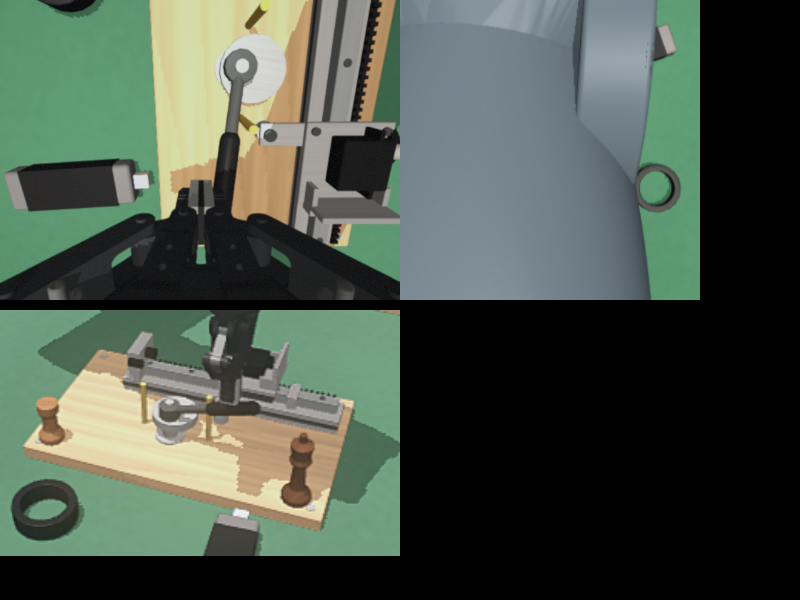

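The wrist inset shows the fingertip at (201,185), apparently left of the grip (228,165), while the scene inset shows it at (230,400) behind the lever. I'll project the TCP to resolve this.

```bash
python3 -c "
from h import *
p=pose();s=sensors.get_state()
for n in ['w2','sc2']:
    d=load(n);E=d['extrinsics']
    for q in [s['ee_pos']]:
        c=E[:3,:3]@q+E[:3,3];u=c[0]/c[2]*d['fx']+d['cx'];v=c[1]/c[2]*d['fy']+d['cy'];print(n,u,v,c[2])
    print('cam',-E[:3,:3].T@E[:3,3])
d=load('w2');o,R,a,_=frame()
for u,v in [(228,145),(226,165),(224,190),(222,208),(236,105),(240,67),(201,183),(195,183),(207,183),(270,134),(201,200)]:
    w=world(d,u*1.4,v*1.4);print((u,v),(R.T@(w[:2]-o)*1e3).round(1),(w[2]*1e3).round(1))
cv2.imwrite('pics/w2c.png',cv2.resize(cv2.imread('pics/w2.png')[150:350,200:400],(560,560)))
cv2.imwrite('pics/j.png',np.hstack([cv2.resize(cv2.imread('pics/w2.png')[170:330,220:380],(400,400)),cv2.resize(cv2.imread('pics/sc2.png')[160:260,260:360],(400,400),interpolation=cv2.INTER_CUBIC)]))
"
```

```text
t 4.23 axis xy mm [-61.9  61.8] z 80.7 yaw err -0.06 F axis [-0.1  0.4] -0.5 j [ -2.  32.  10.  68.   0. -19.]
w2 284.0697100236459 241.1786927680371 0.19024222931129695
cam [ 0.57760165 -0.04846746  0.25860589]
sc2 319.0212303843897 225.03143653092212 0.8080653448512679
cam [ 0.96366719 -0.56075181  0.60202947]
(228, 145) [-37.6  43.4] 87.8
(226, 165) [-51.   45.1] 93.9
(224, 190) [-67.6  46.8] 100.9
(222, 208) [-48.8  53.6] 159.3
(236, 105) [-9.7 36.7] 74.2
(240, 67) [17.9 34.2] 69.9
(201, 183) [-51.2  63.3] 125.5
(195, 183) [-51.   66.9] 126.1
(207, 183) [-51.2  59.7] 125.7
(270, 134) [-35.2   5.1] 60.8
(201, 200) [-51.6  63.3] 146.3
```

View pics/j.png

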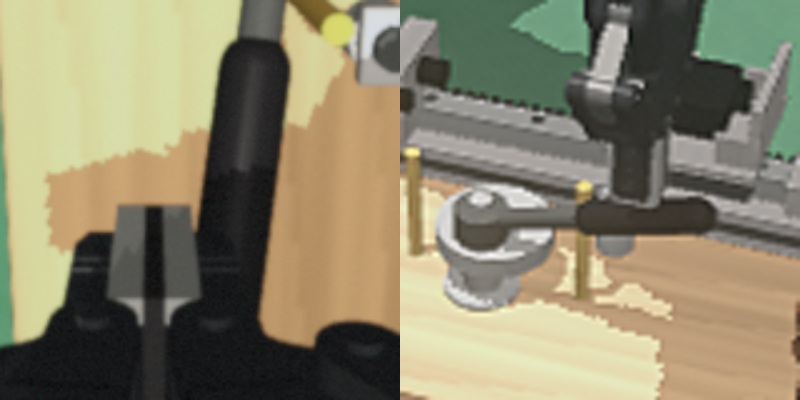

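```bash
python3 -c "
from h import *
o,R,a,_=frame()
for n,u,vs in [('w2',278,range(240,300,4)),('w2',290,range(240,300,6)),('sc2',316,range(170,222,4)),('sc2',322,range(196,222,2))]:
    d=load(n)
    for v in vs:
        w=world(d,u,v);print(n,u,v,(R.T@(w[:2]-o)*1e3).round(0),(w[2]*1e3).round(0))
s=sensors.get_state();print(s['joint_pos'],s['ee_pos'])
"
```

```text
w2 278 240 [-86.  66.] 17.0
w2 278 244 [-89.  66.] 18.0
w2 278 248 [-92.  66.] 17.0
w2 278 252 [-51.  65.] 121.0
w2 278 256 [-51.  65.] 125.0
w2 278 260 [-51.  65.] 129.0
w2 278 264 [-51.  65.] 133.0
w2 278 268 [-51.  65.] 137.0
w2 278 272 [-51.  65.] 140.0
w2 278 276 [-52.  65.] 143.0
w2 278 280 [-51.  65.] 147.0
w2 278 284 [-52.  65.] 149.0
w2 278 288 [-51.  65.] 153.0
w2 278 292 [-52.  64.] 154.0
w2 278 296 [-54.  65.] 153.0
w2 290 240 [-86.  57.] 17.0
w2 290 246 [-91.  57.] 17.0
w2 290 252 [-51.  59.] 121.0
w2 290 258 [-51.  60.] 127.0
w2 290 264 [-51.  60.] 133.0
w2 290 270 [-51.  60.] 139.0
w2 290 276 [-51.  60.] 144.0
w2 290 282 [-52.  60.] 147.0
w2 290 288 [-52.  60.] 152.0
w2 290 294 [-50.  60.] 159.0
sc2 316 170 [-64. 104.] 219.0
sc2 316 174 [-65. 105.] 213.0
sc2 316 178 [-65. 104.] 205.0
sc2 316 182 [-70. 122.] 211.0
sc2 316 186 [-71. 123.] 205.0
sc2 316 190 [-69. 118.] 194.0
sc2 316 194 [-63.  95.] 169.0
sc2 316 198 [-58.  75.] 146.0
sc2 316 202 [-220.  663.] 602.0
sc2 316 206 [-59.  75.] 130.0
sc2 316 210 [-57.  68.] 117.0
sc2 316 214 [-52.  49.] 92.0
sc2 316 218 [-53.  51.] 85.0
sc2 322 196 [-73.  94.] 167.0
sc2 322 198 [-67.  73.] 147.0
sc2 322 200 [-68.  73.] 143.0
sc2 322 202 [-68.  72.] 139.0
sc2 322 204 [-68.  71.] 134.0
sc2 322 206 [-68.  71.] 129.0
sc2 322 208 [-68.  71.] 125.0
sc2 322 210 [-68.  70.] 121.0
sc2 322 212 [-63.  50.] 100.0
sc2 322 214 [-64.  52.] 98.0
sc2 322 216 [-64.  52.] 94.0
sc2 322 218 [-64.  51.] 88.0
sc2 322 220 [-44. -27.] 18.0
[-2.46737514e+00  3.17011936e+01  9.74921877e+00  6.80556051e+01
  2.16658327e-03 -1.85729642e+01] [ 0.64405459 -0.02773932  0.0806598 ]
```

Depth from both cameras agrees: the real fingertips end at z ≈ 119 mm, while the reported TCP is at 81 mm. The fingers are about 39 mm higher than reported, so they passed over the lever without touching it. xy is correct. I'll go back and descend 39 mm further, checking from the cameras.

step_arm --pt "0 0 0 -0.15 1.35 0 0" --pt "0 0 0 -0.15 1.35 0 0" --pt "0 0 0 -0.15 1.35 0 0" --pt "0 0 0 -0.15 1.35 0 0" --pt "0 0 0 0 0 0 0" --pt "0 0 0 0 0 1.0 0" --pt "0 0 0 0 0 1.0 0" --pt "0 0 0 0 0 0 0"

```text
clock: 4.9
ee_pos: [0.6334, 0.0262, 0.0579]
ee_rot: [[-0.961, -0.278, -0.003], [-0.278, 0.961, -0.0], [0.003, 0.001, -1.0]]
wrist_force: [-0.6, -0.2, -0.9]
opening: 0.0
grip_force: 0.0
```

step_arm --pt "0 0 0 0 0 0.9 0" --pt "0 0 0 0 0 0.9 0" --pt "0 0 0 0 0 0 0"

```text
clock: 5.15
ee_pos: [0.6338, 0.026, 0.0404]
ee_rot: [[-0.961, -0.278, -0.003], [-0.278, 0.961, -0.0], [0.003, 0.001, -1.0]]
wrist_force: [-0.0, 0.5, -0.7]
opening: -0.0004
grip_force: 0.0
```

```bash
python3 -c "
from h import *
o,R,a,_=frame()
pose()
d=grab('wrist','w3');grab('scene','sc3')
for u,vs in [(278,range(240,280,4))]:
    for v in vs:
        w=world(d,u,v);print(u,v,(R.T@(w[:2]-o)*1e3).round(0),(w[2]*1e3).round(0))
cv2.imwrite('pics/j3.png',np.hstack([cv2.resize(cv2.imread('pics/w3.png')[120:330,170:380],(400,400)),cv2.resize(cv2.imread('pics/sc3.png')[160:260,260:360],(400,400),interpolation=cv2.INTER_CUBIC)]))
"
```

```text
t 5.15 axis xy mm [-66.9   7.3] z 40.4 yaw err -0.04 F axis [-0.1 -0.5] -0.7 j [  2.  32.   4.  62.   0. -14.]
278 240 [-75.  11.] 18.0
278 244 [-77.  11.] 18.0
278 248 [-80.  11.] 18.0
278 252 [-57.  10.] 80.0
278 256 [-57.  10.] 84.0
278 260 [-56.  10.] 89.0
278 264 [-56.  10.] 93.0
278 268 [-57.  10.] 96.0
278 272 [-56.  10.] 100.0
278 276 [-56.  10.] 104.0
```

View pics/j3.png

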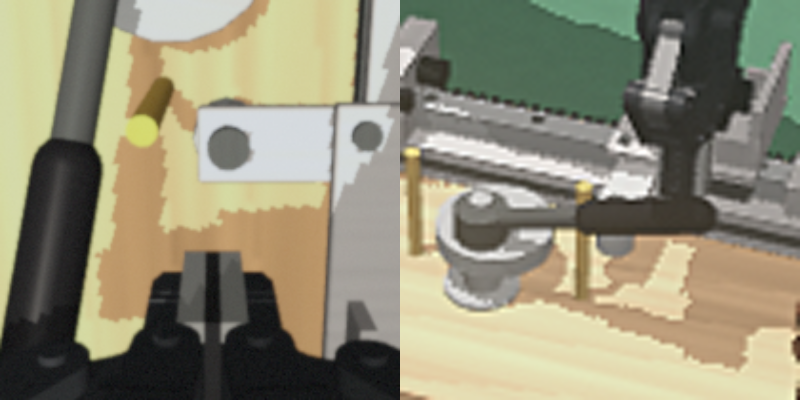

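The finger tip (crop 212,255) is now at z ≈ 79 mm on the rail side of the grip (50,250), so it can push. I'll compute the path with the measured 14 mm finger width.

```bash
python3 -c "
from h import *
pv=np.array([1.87,3.16]);q=np.array([-6.69,.73])
for t in np.linspace(.165,np.pi,36):
    c,s=np.cos(t),np.sin(t); p=(pv+8.0*np.array([-c,s])-(.8+1.1*abs(s)+.7*abs(c))*np.array([s,c])); e=p-q;q=p
    print(round(t,3),p.round(2),'tool d',e[0].round(2),(-e[1]).round(2))
"
```

```text
0.165 [-6.3   2.83] tool d 0.39 -2.1
0.25 [-6.31  3.44] tool d -0.02 -0.62
0.335 [-6.28  4.07] tool d 0.03 -0.63
0.42 [-6.2  4.7] tool d 0.08 -0.63
0.505 [-6.07  5.33] tool d 0.13 -0.63
0.59 [-5.89  5.96] tool d 0.19 -0.63
0.675 [-5.65  6.57] tool d 0.24 -0.62
0.76 [-5.35  7.18] tool d 0.3 -0.6
0.845 [-5.    7.76] tool d 0.35 -0.58
0.93 [-4.59  8.32] tool d 0.41 -0.56
1.015 [-4.14  8.85] tool d 0.46 -0.53
1.101 [-3.63  9.34] tool d 0.51 -0.49
1.186 [-3.07  9.79] tool d 0.56 -0.45
1.271 [-2.46 10.19] tool d 0.6 -0.4
1.356 [-1.82 10.54] tool d 0.65 -0.35
1.441 [-1.13 10.84] tool d 0.68 -0.29
1.526 [-0.42 11.06] tool d 0.71 -0.23
1.611 [ 0.26 11.23] tool d 0.68 -0.17
1.696 [ 0.9  11.34] tool d 0.64 -0.11
1.781 [ 1.56 11.41] tool d 0.66 -0.06
1.866 [ 2.23 11.41] tool d 0.67 -0.01
1.951 [ 2.91 11.36] tool d 0.68 0.05
2.036 [ 3.58 11.25] tool d 0.68 0.11
2.121 [ 4.26 11.08] tool d 0.68 0.17
2.206 [ 4.93 10.85] tool d 0.67 0.23
2.291 [ 5.58 10.55] tool d 0.65 0.3
2.376 [ 6.21 10.19] tool d 0.63 0.36
2.461 [6.81 9.78] tool d 0.6 0.42
2.546 [7.37 9.3 ] tool d 0.57 0.48
2.631 [7.9  8.77] tool d 0.53 0.53
2.716 [8.38 8.18] tool d 0.48 0.58
2.801 [8.8  7.55] tool d 0.42 0.63
2.886 [9.17 6.88] tool d 0.37 0.67
2.972 [9.47 6.17] tool d 0.3 0.71
3.057 [9.71 5.42] tool d 0.24 0.74
3.142 [9.87 4.66] tool d 0.16 0.76
```

step_arm --pt "0 0 0 0.13 -0.7 0 0" --pt "0 0 0 0.13 -0.7 0 0" --pt "0 0 0 0.13 -0.7 0 0" --pt "0 0 0 -0.02 -0.62 0 0" --pt "0 0 0 0.03 -0.63 0 0" --pt "0 0 0 0.08 -0.63 0 0" --pt "0 0 0 0.13 -0.63 0 0" --pt "0 0 0 0.19 -0.63 0 0"

```text
clock: 5.92
ee_pos: [0.6418, -0.0268, 0.0426]
ee_rot: [[-0.961, -0.278, -0.0], [-0.278, 0.961, 0.0], [0.0, 0.0, -1.0]]
wrist_force: [-0.4, 2.5, -0.3]
opening: -0.0
grip_force: 1.0
```

```bash
cat >> h.py <<'E'
def lev(n='wx'):
    """lever angle from wrist/scene depth points 84..112 mm high round the grip"""
    o,R,a,_=frame();p=pose()*10
    for cam in ('wrist','scene'):
        d=grab(cam,n+cam);v,u=np.mgrid[0:420,0:560];z=d['z_map'];E=d['extrinsics']
        c=np.stack([(u-d['cx'])/d['fx']*z,(v-d['cy'])/d['fy']*z,z],-1)
        w=(c-E[:3,3])@E[:3,:3];A=np.dstack([(w[...,:2]-o)@R,w[...,2]])*1e3
        r=A[...,:2]-[18.7,31.6];rr=np.hypot(r[...,0],r[...,1])
        zc=80+(rr-56)*20/57
        m=(z>0)&(rr>58)&(rr<112)&(A[...,2]>zc-9)&(A[...,2]<zc+10)&(d['img'].max(-1)<70)&(np.abs(A[...,:2]-p).max(-1)>16)&(A[...,1]>-5)
        th=np.arctan2(r[...,1],-r[...,0])[m]
        print(cam,m.sum(),'theta med',np.median(th).round(3),'10-90%',np.percentile(th,[10,90]).round(2)) if m.any() else print(cam,'none')
E
python3 -c "
from h import *
lev('a')"
```

```text
t 5.92 axis xy mm [-60.   60.3] z 42.6 yaw err -0.01 F axis [-0.3 -2.5] -0.3 j [ -2.  33.   6.  63.   0. -19.]
wrist 3314 theta med 0.664 10-90% [0.57 0.72]
scene 85 theta med 0.709 10-90% [0.63 0.75]
```

step_arm --pt "0 0 0 0.24 -0.62 0 0" --pt "0 0 0 0.3 -0.6 0 0" --pt "0 0 0 0.35 -0.58 0 0" --pt "0 0 0 0.41 -0.56 0 0" --pt "0 0 0 0.46 -0.53 0 0" --pt "0 0 0 0.51 -0.49 0 0" --pt "0 0 0 0.56 -0.45 0 0" --pt "0 0 0 0.6 -0.4 0 0"

```text
clock: 6.68
ee_pos: [0.6202, -0.077, 0.0427]
ee_rot: [[-0.961, -0.278, 0.0], [-0.278, 0.961, -0.0], [-0.0, -0.0, -1.0]]
wrist_force: [1.2, 2.9, 0.1]
opening: -0.0
grip_force: 1.0
```

step_arm --pt "0 0 0 0.65 -0.35 0 0" --pt "0 0 0 0.68 -0.29 0 0" --pt "0 0 0 0.71 -0.23 0 0" --pt "0 0 0 0.68 -0.17 0 0" --pt "0 0 0 0.64 -0.11 0 0" --pt "0 0 0 0.66 -0.06 0 0"

```text
clock: 7.18
ee_pos: [0.5849, -0.0995, 0.0428]
ee_rot: [[-0.961, -0.278, 0.0], [-0.278, 0.961, -0.0], [-0.0, -0.0, -1.0]]
wrist_force: [2.1, 1.6, 0.5]
opening: 0.0001
grip_force: 1.1
```

```bash
python3 -c "
from h import *
lev('b')"
```

```text
t 7.18 axis xy mm [ 14.9 114.2] z 42.8 yaw err -0.01 F axis [-2.4 -0.9] 0.5 j [-10.  27.  -4.  59.  -0. -26.]
wrist 4164 theta med 1.802 10-90% [1.73 1.85]
scene 3 theta med 1.812 10-90% [1.81 1.83]
```

On track (finger matches the plan at θ = 1.78). Continuing, stopping short of the end.

step_arm --pt "0 0 0 0.67 -0.01 0 0" --pt "0 0 0 0.68 0.05 0 0" --pt "0 0 0 0.68 0.11 0 0" --pt "0 0 0 0.68 0.17 0 0" --pt "0 0 0 0.67 0.23 0 0" --pt "0 0 0 0.65 0.3 0 0" --pt "0 0 0 0.63 0.36 0 0" --pt "0 0 0 0.6 0.42 0 0"

```text
clock: 7.95
ee_pos: [0.5296, -0.0981, 0.0428]
ee_rot: [[-0.961, -0.278, 0.0], [-0.278, 0.961, -0.0], [-0.0, -0.0, -1.0]]
wrist_force: [2.5, -0.2, -0.2]
opening: -0.0003
grip_force: 1.2
```

step_arm --pt "0 0 0 0.57 0.48 0 0" --pt "0 0 0 0.53 0.53 0 0" --pt "0 0 0 0.48 0.58 0 0" --pt "0 0 0 0.42 0.63 0 0" --pt "0 0 0 0.37 0.67 0 0" --pt "0 0 0 0.3 0.71 0 0" --pt "0 0 0 0 0 0 0"

```text
clock: 8.53
ee_pos: [0.4934, -0.0699, 0.0426]
ee_rot: [[-0.96, -0.279, -0.001], [-0.279, 0.96, 0.0], [0.001, 0.0, -1.0]]
wrist_force: [0.2, 0.7, 0.4]
opening: 0.0001
grip_force: 0.0
```

```bash
python3 -c "
from h import *
lev('c')"
```

```text
t 8.53 axis xy mm [94.5 60.4] z 42.6 yaw err 0.03 F axis [-0.4 -0.6] 0.4 j [ -8.  17. -19.  54.   0. -24.]
wrist 2563 theta med 3.039 10-90% [2.99 3.1 ]
scene 44 theta med 2.992 10-90% [2.95 3.06]
```

step_arm --pt "0 0 0 0.2 0.5 0 0" --pt "0 0 0 0.15 0.4 0 0" --pt "0 0 0 0.05 0.4 0 0" --pt "0 0 0 0 0 0 0"

```text
clock: 8.97
ee_pos: [0.4868, -0.059, 0.0427]
ee_rot: [[-0.96, -0.279, -0.0], [-0.279, 0.96, 0.0], [0.0, 0.0, -1.0]]
wrist_force: [-0.2, 1.2, 0.0]
opening: 0.0
grip_force: 0.1
```

```bash
python3 -c "
from h import *
lev('d')
cv2.imwrite('pics/j4.png',np.hstack([cv2.resize(cv2.imread('pics/dwrist.png'),(533,400)),cv2.resize(cv2.imread('pics/dscene.png')[150:300,180:280],(267,400),interpolation=cv2.INTER_CUBIC)]))"
```

```text
t 8.97 axis xy mm [97.8 48.1] z 42.7 yaw err 0.01 F axis [-0.2 -1.2] 0.0 j [ -7.  16. -20.  54.   0. -23.]
wrist 2251 theta med -3.073 10-90% [-3.13  3.13]
scene 44 theta med -3.061 10-90% [-3.13  3.12]
```

View pics/j4.png

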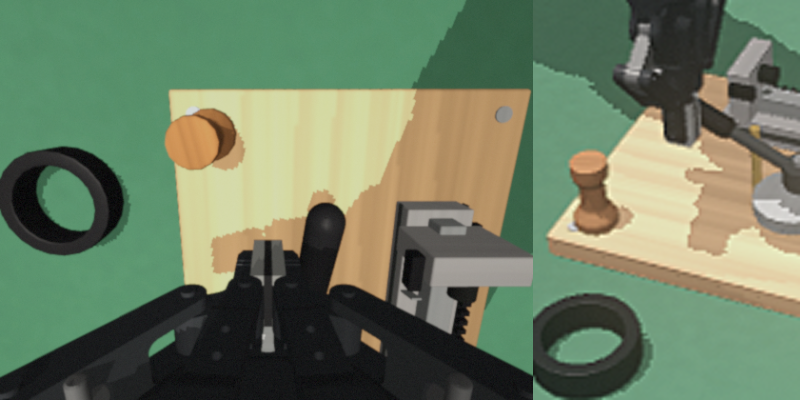

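The wrist picture shows the grip (323,235) beside the fingertip (267,255) and pointing along the plank. The rook (195,140) is untouched. I'll back off, lift and measure the angle.

step_arm --pt "0 0 0 0 -0.8 0 0" --pt "0 0 0 0 -0.8 0 0" --pt "0 0 0 0 0 -2.5 0" --pt "0 0 0 0 0 -2.5 0" --pt "0 0 0 0 0 -2.5 0" --pt "0 0 0 0 0 -2.5 0" --pt "0 0 0 0 0 -2 0" --pt "0 0 0 0 0 0 0"

```text
clock: 9.73
ee_pos: [0.4936, -0.0762, 0.1665]
ee_rot: [[-0.961, -0.278, 0.005], [-0.278, 0.961, -0.001], [-0.005, -0.002, -1.0]]
wrist_force: [0.8, 0.3, -0.1]
opening: -0.0001
grip_force: 0.0
```

step_arm --pt "0 0 0 -2.5 0 0 0" --pt "0 0 0 -2.5 0 0 0" --pt "0 0 0 -2.5 0 0 0" --pt "0 0 0 -2.5 0 0 0" --pt "0 0 0 -2.5 0 0 0" --pt "0 0 0 -2.5 0 0 0" --pt "0 0 0 0 0 0 0"

```text
clock: 10.32
ee_pos: [0.6384, -0.0329, 0.1606]
ee_rot: [[-0.96, -0.279, -0.001], [-0.279, 0.96, 0.0], [0.001, 0.001, -1.0]]
wrist_force: [1.0, 0.3, -0.4]
opening: 0.0001
grip_force: 0.0
```

```bash
sed -i 's/r\[...,1\],-r\[...,0\])\[m\]/r[...,1],-r[...,0])[m]%(2*np.pi)/' h.py; python3 -c "
from h import *
lev('e')
cv2.imwrite('pics/j5.png',cv2.resize(cv2.imread('pics/ewrist.png'),(640,480)))"
```

```text
t 10.32 axis xy mm [-55.   65.2] z 160.6 yaw err 0.02 F axis [-1. -0.] -0.4 j [ -3.  30.  18.  79.   0. -19.]
wrist 391 theta med 3.17 10-90% [3.08 3.27]
scene 122 theta med 3.127 10-90% [3.09 3.2 ]
```

View pics/j5.png

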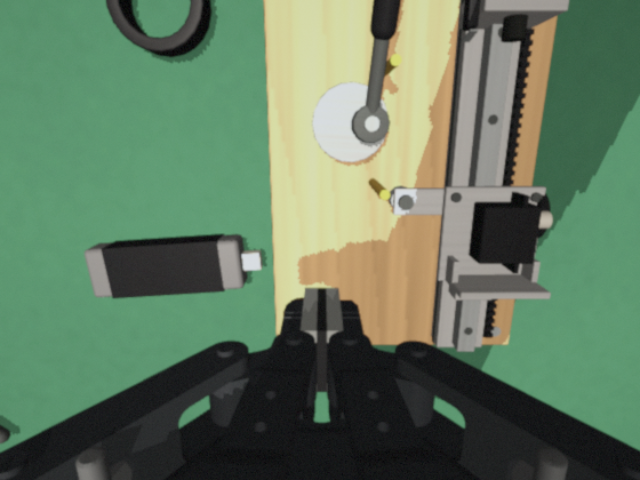

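The wrist picture shows the lever (380,40) pointing along the rail. The disc (350,122) sits off the rail side, so the low side faces the rail. The carriage's upright is at (500,288). Next I'll measure its back face.

```bash
cat >> h.py <<'E'
def upr(cam,f):
    d=load(f) if cam is None else grab(cam,f)
    o,R,a,_=frame();v,u=np.mgrid[0:420,0:560];z=d['z_map'];E=d['extrinsics']
    c=np.stack([(u-d['cx'])/d['fx']*z,(v-d['cy'])/d['fy']*z,z],-1)
    w=(c-E[:3,3])@E[:3,:3];A=np.dstack([(w[...,:2]-o)@R,w[...,2]])*1e3
    m=(z>0)&(A[...,2]>96)&(A[...,2]<108)&(A[...,1]>-88)&(A[...,1]<-22)&(A[...,0]<60)&(d['img'].mean(-1)>70)
    B=A[m];print(f,m.sum(),'x pct',np.percentile(B[:,0],[2,25,50,75,98]).round(1),'y',np.percentile(B[:,1],[2,98]).round(1),'z',np.percentile(B[:,2],[50,98]).round(1))
E
python3 -c "
from h import *
upr(None,'ewrist');upr(None,'escene');pose()"
```

```text
ewrist 780 x pct [-92.4 -90.6 -88.8 -88.2 -87.7] y [-83.5 -25.9] z [103.6 105.5]
escene 84 x pct [-92.6 -92.1 -90.8 -89.3 -87.7] y [-85.2 -25. ] z [104.4 106.8]
t 10.42 axis xy mm [-52.4  65.3] z 161.3 yaw err -0.01 F axis [-0.1  0.4] -0.1 j [ -3.  29.  18.  78.  -0. -19.]
```

step_arm --pt "0 0 0 -1 2 0 0" --pt "0 0 0 -1 2 0 0" --pt "0 0 0 -1 2 0 0" --pt "0 0 0 -1 2 0 0" --pt "0 0 0 -1 2 0 0" --pt "0 0 0 -0.9 2 0 0" --pt "0 0 0 0 0 0 0" --pt "0 0 0 0 0 0 0"

```text
clock: 11.08
ee_pos: [0.6585, 0.0985, 0.1626]
ee_rot: [[-0.96, -0.279, -0.0], [-0.279, 0.96, -0.0], [0.0, -0.0, -1.0]]
wrist_force: [-0.1, -0.9, -0.1]
opening: 0.0002
grip_force: 0.0
```

```bash
python3 -c "
from h import *
upr('wrist','fw');upr('scene','fs');pose()"
```

```text
fw 741 x pct [-92.8 -91.2 -89.7 -88.3 -88. ] y [-84.1 -27.1] z [104.2 105.6]
fs 84 x pct [-92.6 -92.  -90.8 -89.3 -87.6] y [-84.4 -24.8] z [104.7 106.8]
t 11.18 axis xy mm [-110.7  -54.2] z 162.8 yaw err -0.05 F axis [-0.9 -0.1] 0.3 j [ 8. 33. 24. 81. -0. -8.]
```

step_arm --pt "0 0 0 -0.4 0 0 0" --pt "0 0 0 0 0 2.5 0" --pt "0 0 0 0 0 2.5 0" --pt "0 0 0 0 0 2.5 0" --pt "0 0 0 0 0 2.5 0" --pt "0 0 0 0 0 1.5 0" --pt "0 0 0 0 0 0.9 0" --pt "0 0 0 0 0 0 0"

```text
clock: 11.85
ee_pos: [0.6618, 0.0986, 0.0369]
ee_rot: [[-0.961, -0.277, -0.003], [-0.277, 0.961, -0.0], [0.003, 0.0, -1.0]]
wrist_force: [0.2, 0.7, -0.6]
opening: -0.0001
grip_force: 0.0
```

```bash
python3 -c "
from h import *
upr('wrist','gw');pose()"
```

```text
gw 3749 x pct [-103.9  -91.6  -89.5  -88.4  -87.9] y [-83.9 -27.4] z [104.  106.1]
t 11.9 axis xy mm [-114.9  -54.7] z 38.5 yaw err -0.05 F axis [-1.   0.1] -0.3 j [ 8. 36. 11. 65. -0. -8.]
```

step_arm --pt "0 0 0 0.3 0 0 0" --pt "0 0 0 0.3 0 0 0" --pt "0 0 0 0.3 0 0 0" --pt "0 0 0 0.3 0 0 0" --pt "0 0 0 0.4 0 0 0" --pt "0 0 0 0.4 0 0 0" --pt "0 0 0 0.4 0 0 0" --pt "0 0 0 0.4 0 0 0"

```text
clock: 12.57
ee_pos: [0.6357, 0.0917, 0.039]
ee_rot: [[-0.96, -0.278, 0.001], [-0.278, 0.96, 0.0], [-0.001, -0.0, -1.0]]
wrist_force: [2.8, -0.0, 1.6]
opening: -0.0
grip_force: 1.4
```

step_arm --pt "0 0 0 0.4 0 0 0" --pt "0 0 0 0.4 0 0 0" --pt "0 0 0 0.4 0 0 0" --pt "0 0 0 0.4 0 0 0" --pt "0 0 0 0.4 0 0 0" --pt "0 0 0 0.4 0 0 0"

```text
clock: 13.07
ee_pos: [0.6125, 0.0849, 0.0387]
ee_rot: [[-0.961, -0.278, 0.0], [-0.278, 0.961, -0.0], [-0.0, -0.0, -1.0]]
wrist_force: [3.6, 0.5, 1.6]
opening: -0.0005
grip_force: 1.4
```

step_arm --pt "0 0 0 0.4 0 0 0" --pt "0 0 0 0.4 0 0 0" --pt "0 0 0 0.4 0 0 0" --pt "0 0 0 0.4 0 0 0" --pt "0 0 0 0.4 0 0 0" --pt "0 0 0 0.4 0 0 0"

```text
clock: 13.57
ee_pos: [0.5894, 0.0782, 0.0387]
ee_rot: [[-0.961, -0.278, 0.0], [-0.278, 0.961, -0.0], [0.0, -0.0, -1.0]]
wrist_force: [2.9, -0.3, 2.7]
opening: -0.0
grip_force: 1.4
```

```bash
python3 -c "
from h import *
pose();upr('scene','hs')"
```

```text
t 13.57 axis xy mm [-38.9 -55.2] z 38.7 yaw err -0.01 F axis [-2.7  1.1] 2.7 j [ 8. 27. -4. 59. -0. -9.]
hs 63 x pct [-49.6 -45.7 -27.1 -25.2 -23. ] y [-57.5 -26.7] z [102.8 107.2]
```

step_arm --pt "0 0 0 0.35 0 0 0" --pt "0 0 0 0.35 0 0 0" --pt "0 0 0 0.35 0 0 0" --pt "0 0 0 0.3 0 0 0" --pt "0 0 0 0.2 0 0 0"

```text
clock: 14.03
ee_pos: [0.5744, 0.074, 0.0387]
ee_rot: [[-0.961, -0.278, -0.0], [-0.278, 0.961, -0.0], [0.0, 0.0, -1.0]]
wrist_force: [2.6, 0.6, -0.9]
opening: -0.0001
grip_force: 1.3
```

step_arm --pt "0 0 0 0.2 0 0 0" --pt "0 0 0 0.2 0 0 0" --pt "0 0 0 0.2 0 0 0"

```text
clock: 14.28
ee_pos: [0.5689, 0.0724, 0.0386]
ee_rot: [[-0.961, -0.278, -0.0], [-0.278, 0.961, -0.0], [0.0, -0.0, -1.0]]
wrist_force: [2.6, 0.5, -1.5]
opening: -0.0003
grip_force: 1.3
```

step_arm --pt "0 0 0 0.2 0 0 0" --pt "0 0 0 0.2 0 0 0"

```text
clock: 14.45
ee_pos: [0.5651, 0.0713, 0.0386]
ee_rot: [[-0.961, -0.278, -0.0], [-0.278, 0.961, -0.0], [0.0, 0.0, -1.0]]
wrist_force: [2.3, 0.4, -1.9]
opening: -0.0001
grip_force: 1.3
```

```bash
python3 -c "
from h import *
pose();grab('scene','is')
cv2.imwrite('pics/j6.png',cv2.resize(cv2.imread('pics/is.png')[155:275,230:390],(800,600),interpolation=cv2.INTER_CUBIC))"
```

```text
t 14.45 axis xy mm [-13.6 -55.3] z 38.6 yaw err -0.01 F axis [-2.3  0.2] -1.9 j [ 7. 25. -8. 57.  0. -9.]
```

View pics/j6.png

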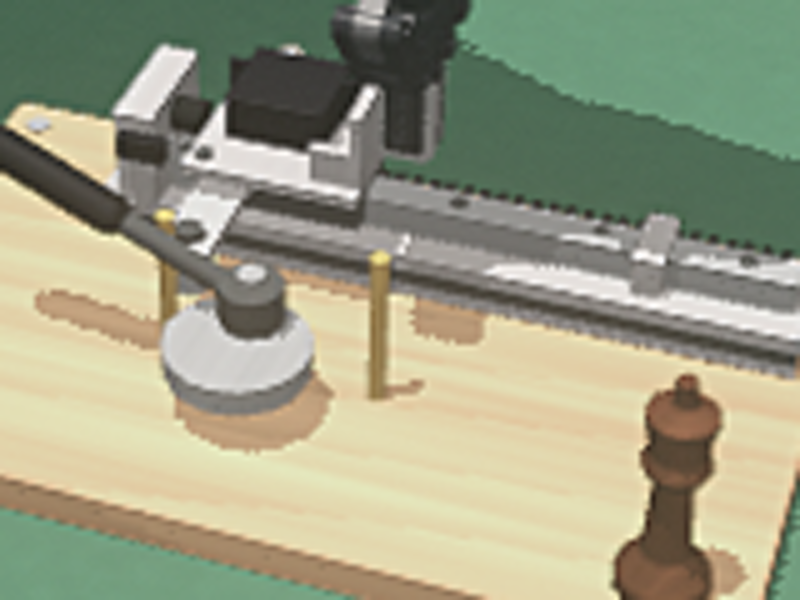

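The picture shows the plate edge (185,160) almost at the bumper (185,115), and the lever is still in place. I'll close the last few mm gently until the force rises.

step_arm --pt "0 0 0 0.15 0 0 0" --pt "0 0 0 0.15 0 0 0" --pt "0 0 0 0.1 0 0 0"

```text
clock: 14.75
ee_pos: [0.5621, 0.0704, 0.0389]
ee_rot: [[-0.96, -0.278, 0.001], [-0.278, 0.96, 0.001], [-0.001, 0.0, -1.0]]
wrist_force: [11.6, 3.7, -8.2]
opening: 0.0001
grip_force: 6.4
```

step_arm --pt "0 0 0 0.1 0 0 0" --pt "0 0 0 0.1 0 0 0"

```text
clock: 14.92
ee_pos: [0.5621, 0.0704, 0.039]
ee_rot: [[-0.96, -0.278, 0.004], [-0.278, 0.96, 0.001], [-0.005, 0.0, -1.0]]
wrist_force: [26.6, 7.2, -21.0]
opening: -0.0004
grip_force: 13.6
```

The force rose with no further motion, so the carriage is at the hard stop. Backing off, then lifting away.

step_arm --pt "0 0 0 -0.3 0 0 0" --pt "0 0 0 -0.6 0 0 0" --pt "0 0 0 -0.8 0 0 0" --pt "0 0 0 -0.8 0 0 0" --pt "0 0 0 0 0 0 0" --pt "0 0 0 0 0 -2.5 0" --pt "0 0 0 0 0 -2.5 0" --pt "0 0 0 0 0 -2.5 0"

```text
clock: 15.58
ee_pos: [0.5831, 0.0766, 0.1142]
ee_rot: [[-0.96, -0.278, -0.001], [-0.278, 0.96, -0.0], [0.001, 0.0, -1.0]]
wrist_force: [0.7, 0.5, 0.1]
opening: -0.0004
grip_force: 0.0
```

step_arm --pt "0 0 0 -1 0 -2.5 0" --pt "0 0 0 -2 0 -2.5 0" --pt "0 0 0 -2 0 0 0" --pt "0 0 0 -2 0 0 0" --pt "0 0 0 -2 0 0 0" --pt "0 0 0 0 0 0 0" --pt "0 0 0 0 0 0 0"

```text
clock: 16.17
ee_pos: [0.6702, 0.1018, 0.1627]
ee_rot: [[-0.96, -0.278, -0.001], [-0.278, 0.96, -0.0], [0.001, 0.0, -1.0]]
wrist_force: [-0.3, -0.1, 0.5]
opening: -0.0001
grip_force: 0.0
```

```bash
python3 -c "
from h import *
lev('k');upr(None,'kwrist');upr(None,'kscene')
cv2.imwrite('pics/j7.png',np.hstack([cv2.resize(cv2.imread('pics/kwrist.png'),(400,300)),cv2.resize(cv2.imread('pics/kscene.png')[130:340,160:440],(400,300))]))"
```

```text
t 16.17 axis xy mm [-123.   -55.3] z 162.7 yaw err 0.0 F axis [0.3 0. ] 0.5 j [ 9. 35. 27. 82. -0. -8.]
wrist none
scene 115 theta med 3.128 10-90% [3.09 3.2 ]
kwrist 1046 x pct [0.  0.5 1.7 3.3 4.7] y [-84.1 -27.2] z [104.2 106. ]
kscene 90 x pct [0.6 1.2 2.  3.7 5.8] y [-81.2 -26. ] z [104.3 107. ]
```

View pics/j7.png

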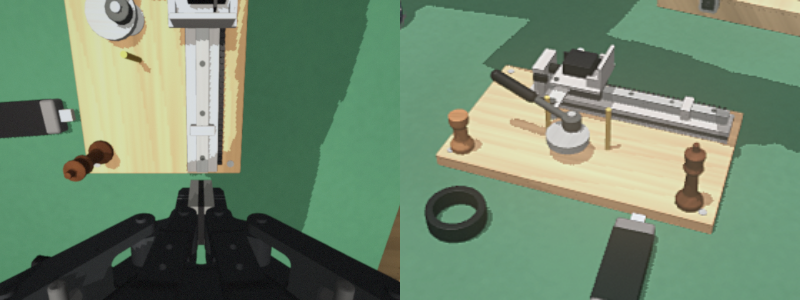

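The scene picture shows the carriage against the bumper block (545,70), having travelled about 93 mm. The lever (520,90) is along the rail at θ ≈ 3.13, and the rook, king, battery and tape stand where they were.

```bash
python3 -c "
from bench import env
print(env.finish_job())"
```

```text
the job is handed in; nothing more can be done
None
```

The lever now points along the rail towards the bumper (about 3.13 rad), the carriage is fully home against the bumper, nothing else was moved, and the job is handed in.

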